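# Measure the mounting plate with the tape and lock it

### The job

Measure the length of the steel mounting plate: tip the tape measure nose-down to hook its end over the edge of the plate nearest the robot, draw the case back over the plate against its spring, and set it down flat on the table beyond the far edge with its nose snug against that edge and the blade straight along the plate. Then push the red lever on the case fully down to lock the blade, and leave the tape there, still hooked. Do not let the blade snap back, and leave the other tools where they lie.

Things in the scene. Friction and masses are not known exactly. Their poses are not given: they have to be found in the camera images.
- tape_mid (a point): Centre of the loose yellow tape measure (0.4 kg, standing on the table): case 80 long (x) x 36 wide (y) x 64 high; this point is 32 above its underside. Axes: x from nose to back, y across the width, z up; nose at x = -40. Flat parallel sides to grasp across the width. Lower 30 mm: a block 80 long; above it a round of radius 31 about x = -6. Nose starts roughly toward the robot.
- tape_nose (a point): Point on the nose of the case: 40 mm in front of the case centre, mid width, 5 mm above the underside. The blade leaves the nose level, its lower face 13 mm above the underside. Stiff blade, 20 wide, 2 thick, ending in a hook: a tab 3 mm thick hanging down to 2 mm above the level of the underside.
- hook (a point): Lower end of the hook's tab, inner face (toward the case), mid width: 24 mm in front of the nose plus the value of joint blade, 2 mm above the level of the case's underside. As the tab does not reach below the case, it catches the plate's edge only with the case above the plate and tipped nose-down 20 to 45 degrees; level out as the case draws back.
- blade (a joint): How far the blade is drawn out, m: 0 fully in, 0.14 the end of its travel. A spring pulls it in with 3.5 N at 0, rising 10 N per m. Hooked on the plate with the nose against the other edge it reads about 0.096.
- lock (a joint): Red lock lever, rad: 0 open (5 degrees below level), 0.55 fully down. Locked above 0.45. It stays where it is left; stiff: about 3 to 8 N at the pad turns it. Down, it brakes the blade when that is drawn out 0.085 to 0.107 m, so the case must be in place first.
- lock_pad (a point): Thumb end of the red lock lever, on its upper face, 24 wide. The lever turns about an axis along the case's y at x = +2, z = +34 mm from the case centre and points to the back (case +x); the pad is 34 mm from that axis, 8 mm from the tip. Fully down it lies about 18 mm lower and 6 mm further forward than open. A straight push down from above on the pad closes it; nearer the axis takes more force.
- plate: Steel mounting plate, fixed to the table: 120 long (x) x 90 wide (y) x 10 thick, with four dark screw heads 16.5 mm high above the table at x = +-46, y = +-33 mm. Origin at the centre of its underside, on the table; its x axis points roughly away from the robot, so the edge to hook on is at x = -60 mm and the edge for the nose at x = +60 mm.
- pliers: Bystander, to be left alone: red-handled pliers, 55x193x13 mm.
- bit_box: Bystander, to be left alone: green drill-bit box, 46x76x26 mm.
- rivet_tin: Bystander, to be left alone: round white tin with red lid, 85 across, 54 high mm.
- marker_1: Bystander, to be left alone: white marker with black cap, 14x134x13 mm.
- tape: The tape measure as a body; origin at the centre of the underside of the case, axes as tape_mid.
Things that resemble listed ones, but are neither listed nor needed, are in the scene too. Several things have the shape of the plate; the one meant has the colours described above.

How it is judged:
On the way, in this order (a step that is already met when the one before it is completed fails the run):
1. with the lever open, the tab is hooked over the plate's near edge and the blade is being drawn out (more than 20 mm) (x of hook in the frame of plate between -0.065 and -0.056 m and y of hook in the frame of plate between -0.04 and 0.04 m and z of hook in the frame of plate below 0.0085 m and value of joint blade above 0.02 m and value of joint lock below 0.15 rad), for 0.1 s.
2. still hooked and unlocked, the case stands level on the table beyond the far edge (x of hook in the frame of plate between -0.065 and -0.056 m and y of hook in the frame of plate between -0.04 and 0.04 m and z of hook in the frame of plate below 0.0085 m and angle between tape_mid's own z axis and vertical below 0.1 rad and height (world z) of tape_mid below 0.038 m and x of tape_nose in the frame of plate above 0.055 m and value of joint blade above 0.085 m and value of joint lock below 0.15 rad), for 0.1 s.
At the end, for the whole second after the job is handed in: Lever down (over 0.45 rad); tab over the near edge of the plate, within 5 mm of it, tip below the plate top; case upright on the table, nose within 6 mm of the far edge, tape straight along the plate (within 0.15 rad), released and at rest (x of hook in the frame of plate between -0.065 and -0.056 m and y of hook in the frame of plate between -0.04 and 0.04 m and z of hook in the frame of plate below 0.0085 m and angle between tape_mid's own z axis and vertical below 0.1 rad and height (world z) of tape_mid below 0.038 m and x of tape_nose in the frame of plate between 0.055 and 0.066 m and y of tape_nose in the frame of plate between -0.04 and 0.04 m and angle between the x axis of tape_mid and the x axis of plate, either way round below 0.15 rad and value of joint lock above 0.45 rad and value of joint blade above 0.085 m and linear speed of tape below 0.02 m/s); the robot touches nothing.
It fails at once if the blade snaps back into the case (faster than 0.6 m/s) (velocity of joint blade below -0.6 m/s).
It fails at once if another tool is pushed away (over 25 mm) (distance of any of pliers, bit_box, rivet_tin, marker_1 from where it was at the start of the episode above 0.025 m).
It also fails if it takes over 58 s, if anything falls off the work surface, if the arm or the gripper's body presses on something with over 40 N, if the wrist force passes 120 N, or if a joint passes its speed limit or range.

### The arm

A 7-joint arm with a two-finger parallel gripper is mounted at the origin on a cart in front of the work surface, level with it; the furniture and walls round the work are solid. World frame = base frame: x ahead of the robot, y to its left, z up, the work surface at z = 0. Lengths are in m, angles in rad, forces in N, time in s.
With the tool pointing down it reaches from about 0.35 to 0.9 m from the base axis. Payload 7.2 kg.
Tool frame: the origin (TCP) lies on the centre line of the jaws, within the pads' length; the fingertips stand ctrl.tips_ahead ahead of it and the grasp point (between the pads) is the TCP (ctrl.tips_ahead is the distance from the TCP to the fingertips, in m); z points along the fingers, y is the line along which they close (so a half turn about z gives the same grasp; the last joint's range is limited). The gripper opens to 88 mm and grips with 3 to 60 N. Pads are 20 mm wide; open, the fingers measure 115 mm over their backs; the gripper's body (75 mm by 178 mm) begins 61 mm behind the grasp point.
Start: joints at [-1.375, 0.411, -0.013, 1.596, 0.006, 1.134, -0.082], TCP at [0.163, 0.603, 0.242] pointing down, gripper open.
Joint ranges: [-2.95, 2.95], [-0.29, 1.99], [-1.47, 1.44], [0.14, 2.54], [-1.03, 4.17], [0.13, 1.85], [-2.86, 2.86]. Speed limits (rad/s): [2.39, 2.39, 3.01, 3.01, 3.14, 3.14, 3.14].

### API

Orientations are given as a rotation vector (axis times angle).
In Python, from bench import ctrl, vision gives the robot as it stands. Calls block until the motion is done:
- ctrl.move_pose(position, orientation): joint-space move of the TCP to a pose.
- ctrl.movel(position, rotation=None, vel=0.15, contact_N=None): straight line of the TCP; rotation=None keeps the orientation; vel is the mean speed in m/s. With contact_N (N) it stops when the force on the tool has changed by that much, and returns True; else False.
- ctrl.movej(angles): joint-space move.
- ctrl.command_gripper(opening): finger opening in m; the grip force is fixed at half the most; returns when the fingers have stopped.
- ctrl.pause(seconds).
- ctrl.solve_ik(position, orientation): joint angles nearest the present ones, or None.
- ctrl.sense(): the state.
- vision.camera(name): name is "side" or "top"; returns a dict with "img" (384x512x3 uint8, blue, green, red), "fx", "fy", "cx", "cy" (pixels), "extrinsics" (4x4, takes a point from camera to world coordinates). Camera axes: x right, y down, z forward; pixel columns grow to the right and rows downward; lengths in m; the calibration is good to about 2 mm. A picture is of the moment at which its call begins. There is no depth.
A pose or a line that the arm cannot do raises ctrl.IKError and nothing moves.
- ctrl.sign_off(): hands the job in; it is judged then, once.
The state is a dict: "clock": time; "joint_positions": joint angles; "qd": joint speeds; "joint_torque": joint torques, N m; "tcp_pos": TCP position; "ee_rot": TCP orientation; "ft_force": force on the tool from outside, world axes, zero at the start; "torque": the same for the moment, N m; "grip_width": finger opening in m; "grip_force": force on a finger pad.
Only numpy, scipy, OpenCV 4.12 (cv2) and the standard library are available. Lean on these libraries where they do the work, as an engineer would, in place of code of your own. Each camera call takes 0.05 s, during which the arm holds its last target. There are 200 camera calls.

## Working session

There is one attempt and no reset: what is moved stays moved. The work goes in short steps, each a Python script; the robot and the scene stay as the last script left them, time stands still between calls to the robot, and variables do not carry over. Pictures are saved under pics/ and viewed, at most 10 in all, crops included, and the job is handed in when it is done.

```bash
mkdir -p pics; ls
python3 - <<'E'
from bench import ctrl, vision
import cv2, numpy as np
for n in ("top","side"):
    c=vision.camera(n); cv2.imwrite(f"pics/{n}0.png",cv2.resize(c["img"],None,fx=1.5,fy=1.5,interpolation=cv2.INTER_CUBIC))
    cv2.imwrite(f"/tmp/{n}0.png",c["img"])
    print(n,c["fx"],c["fy"],c["cx"],c["cy"],np.round(c["extrinsics"],4).tolist())
s=ctrl.sense();print(s,ctrl.tips_ahead)
E
```

```text
pics
top 410.1009350322499 410.1009350322499 258.35702412311565 193.5070691044623 [[0.0227, -0.9781, 0.207, 0.313], [-0.9997, -0.0227, 0.0026, 0.0117], [0.0022, -0.207, -0.9783, 1.3146], [0.0, 0.0, 0.0, 1.0]]
side 371.85022542197885 371.85022542197885 250.74071205855486 191.81254791827206 [[-0.9977, -0.046, 0.0488, 0.5494], [-0.067, 0.6597, -0.7485, 0.7294], [0.0022, -0.7501, -0.6613, 0.7405], [0.0, 0.0, 0.0, 1.0]]
{'clock': 0.1, 'joint_positions': array([-1.37518827,  0.41180446, -0.01270343,  1.59691226,  0.00561653,
        1.1342958 , -0.08220926]), 'qd': array([-1.48548633e-03, -1.56172731e-03, -4.56023136e-04, -1.57714589e-03,
       -1.68471100e-03,  4.11655905e-05,  8.51039960e-06]), 'joint_torque': array([ 2.19143374e-03, -5.89097035e+01,  6.43645115e-01, -2.91708344e+01,
       -5.37567423e-02,  1.45058954e-02,  7.97542998e-05]), 'tcp_pos': array([0.16291246, 0.60297649, 0.24092251]), 'ee_rot': array([-4.13157735e-01, -3.11423843e+00,  2.17176660e-03]), 'ft_force': array([ 0.33869635,  0.5251552 , -0.2351947 ]), 'torque': array([-0.01503661, -0.03400817, -0.03812549]), 'grip_force': 0.0, 'grip_width': 0.08794408516838335} 0.019
```

View pics/top0.png

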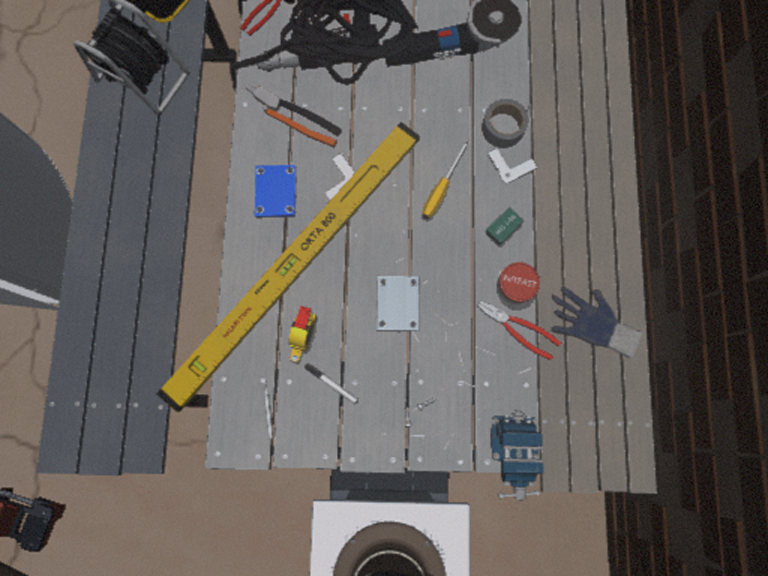

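View pics/side0.png

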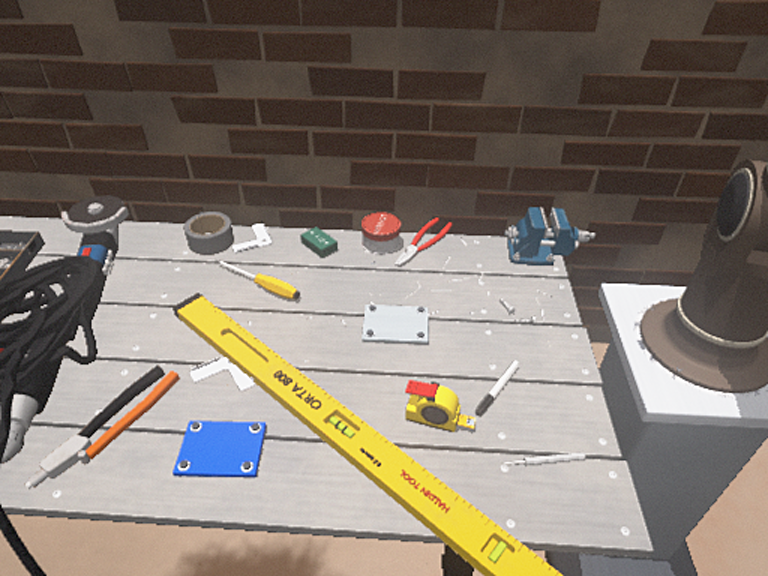

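Candidates in the top view:
- **Plate:** the steel-grey one at (398,303); the blue one at (276,191) is a decoy.
- **Tape:** the yellow case with red lever at (302,333); the yellow level at (290,265) is not it.

Nearby bystanders are the marker at (330,383) and the red pliers at (520,330).

Run:
```python
import cv2, numpy as np
t=cv2.imread("/tmp/top0.png");s=cv2.imread("/tmp/side0.png")
# top crop x 180..290, y 175..265 ; side crop x 235..325,y195..295
a=cv2.resize(t[175:265,180:290],None,fx=7,fy=7,interpolation=cv2.INTER_CUBIC)
b=cv2.resize(s[195:295,225:325],None,fx=6,fy=6,interpolation=cv2.INTER_CUBIC)
cv2.imwrite("pics/ta.png",a);cv2.imwrite("pics/sb.png",b)
```

```text
(no output)
```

View pics/ta.png

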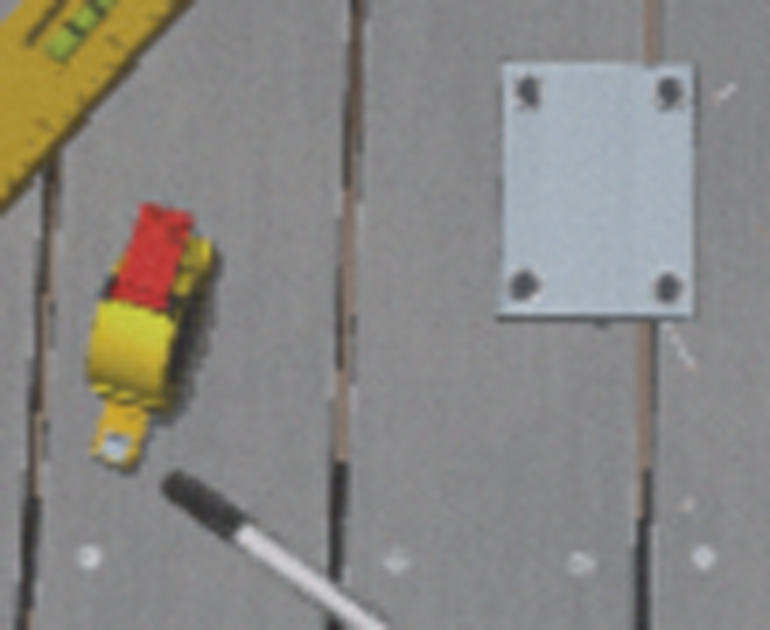

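View pics/sb.png

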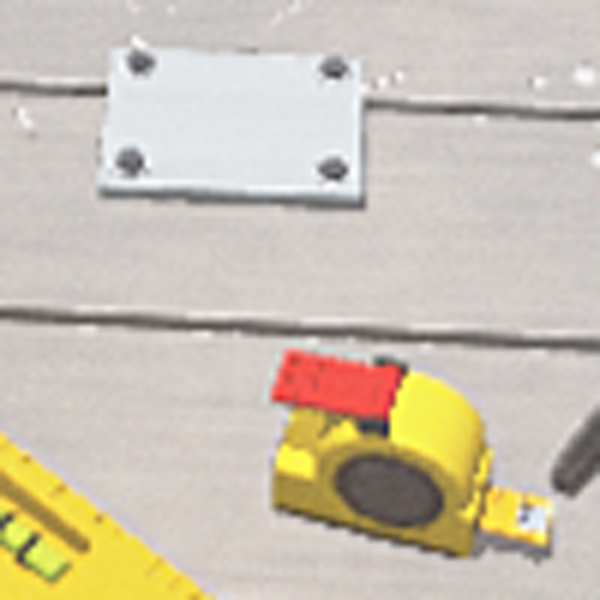

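The crops show the steel plate with four dark screws and the tape with its red lever pointing away and its nose towards the robot. I'll fit both poses from the corners read in both views.

```bash
cat > h.py <<'E'
import numpy as np, cv2
from scipy.optimize import least_squares
from scipy.spatial.transform import Rotation as R
from bench import ctrl, vision
T0=dict(fx=410.101,cx=258.357,cy=193.507,E=np.array([[0.0227,-0.9781,0.207,0.313],[-0.9997,-0.0227,0.0026,0.0117],[0.0022,-0.207,-0.9783,1.3146]]))
S0=dict(fx=371.850,cx=250.741,cy=191.813,E=np.array([[-0.9977,-0.046,0.0488,0.5494],[-0.067,0.6597,-0.7485,0.7294],[0.0022,-0.7501,-0.6613,0.7405]]))
def proj(c,P):
    q=(np.asarray(P)-c["E"][:,3])@c["E"][:,:3]
    return np.c_[c["fx"]*q[:,0]/q[:,2]+c["cx"],c["fx"]*q[:,1]/q[:,2]+c["cy"]]
def fit(obs,z0,g):
    """obs: list (cam,(u,v),(x,y,z)); planar pose fit"""
    def res(p):
        M=R.from_euler('z',p[2]).as_matrix()
        return np.concatenate([(proj(c,[M@np.array(m)/1e3+[p[0],p[1],z0]])[0]-uv) for c,uv,m in obs])
    s=least_squares(res,g,loss='soft_l1'); return s.x,res(s.x).reshape(-1,2)
A=lambda u,v:np.array([(u+.5)/7-.5+180,(v+.5)/7-.5+175])
B=lambda u,v:np.array([(u+.5)/6-.5+225,(v+.5)/6-.5+195])
E
python3 - <<'E'
from h import *
np.set_printoptions(precision=4,suppress=True)
pl=[(T0,A(503,62),(60,45,10)),(T0,A(694,64),(60,-45,10)),(T0,A(693,316),(-60,-45,10)),(T0,A(498,316),(-60,45,10)),
(S0,B(112,47),(60,-45,10)),(S0,B(360,57),(-60,-45,10)),(S0,B(363,195),(-60,45,10)),(S0,B(100,187),(60,45,10))]
p,r=fit(pl,0,[.5,0,0]);print(p,r)
tp=[(S0,B(470,556),(-40,18,-32)),(S0,B(274,510),(40,18,-32)),(T0,A(92,455),(-67,10,-17)),(T0,A(130,468),(-67,-10,-17)),(S0,B(553,497),(-67,-10,-17)),
(T0,A(145,203),(44,12,31)),(T0,A(193,213),(44,-12,31)),(S0,B(285,350),(44,-12,31)),(S0,B(273,400),(44,12,31))]
p,r=fit(tp,0.032,[.45,.15,-.1]);print(p,r)
E
```

```text
[ 0.5623 -0.0059  0.0145] [[-0.4398  0.1561]
 [-0.189   0.1056]
 [ 0.0272  0.5231]
 [-0.1722  0.2844]
 [-0.4019 -0.0564]
 [ 0.0482 -0.1519]
 [ 0.0757 -0.1939]
 [-0.6864 -0.6417]]
[ 0.4955  0.1943 -0.2269] [[-0.1827  0.7756]
 [-0.7661  0.0519]
 [ 0.0016  0.5791]
 [ 0.6571  0.2903]
 [ 0.2438 -0.017 ]
 [-0.5867  0.1997]
 [ 0.0056  0.6561]
 [-0.0287 -0.1611]
 [-0.6485 -0.5882]]
```

The fits are good: plate at (0.562, -0.006, yaw 0.015), tape at (0.4955, 0.194, yaw -0.227). Next I check IK for every waypoint, then grasp.

```bash
cat >> h.py <<'E'
PL=np.array([.5623,-.0059]); PY=.0145; TP=np.array([.4955,.1943]); TY=-.2269
G=np.array([-.004,0,-.001])      # grasp point in the tape frame (tape_mid origin)
F=np.diag([-1.,1,-1])
def tool(mid,yaw,th):
    """tape_mid world position, yaw, nose-down tilt -> TCP pose"""
    M=R.from_euler('z',yaw).as_matrix()@R.from_euler('y',-th).as_matrix()
    return np.asarray(mid)+M@G, R.from_matrix(M@F).as_rotvec()
def hooked(hx,hz,b,th,hy=0):
    """pose with the hook at plate-frame (hx,hy,hz)"""
    M=R.from_euler('z',PY).as_matrix()
    p=M@np.array([hx,hy,hz])+[*PL,0]
    return tool(p-M@R.from_euler('y',-th).as_matrix()@np.array([-.064-b,0,-.030]),PY,th)
D=np.pi/180
PATH=[(-.060,.004,b,np.interp(b,[0,.04,.108],[35,18,8])*D) for b in np.arange(.012,.109,.016)]
PATH+=[(-.060,h,.108,t*D) for h,t in((.0035,4),(.0025,0))]
E
python3 - <<'E'
from h import *
import h
np.set_printoptions(precision=2,suppress=True)
print(F[0,0])
for f in (np.diag([-1.,1,-1]),np.diag([1.,-1,-1])):
    h.F=f
    for P in [tool([*TP,.032],TY,0),hooked(-.068,.08,0,35*D),hooked(-.068,.004,0,35*D)]+[hooked(*w) for w in PATH[::3]+PATH[-1:]]:
        print(ctrl.solve_ik(*P))
E
```

```text
-1.0
[-0.63  0.54  0.2   2.02 -0.18  0.6   1.04]
[ 0.44  0.24 -0.61  2.39  1.91  0.21 -0.38]
[ 0.74  0.63 -1.03  2.42  2.11  0.62 -0.44]
[ 0.32  0.44 -0.5   2.33  2.    0.26 -0.44]
[-0.31  0.5   0.29  2.03 -0.34  0.38  1.82]
[-0.27  0.62  0.27  1.79 -0.27  0.62  1.74]
[-0.24  0.72  0.27  1.66 -0.25  0.8   1.72]
[-0.93  0.61  0.62  2.04 -0.57  0.66 -1.74]
[ 0.08  0.2  -0.22  2.41  2.21  0.13  2.42]
[ 0.42  0.46 -0.62  2.44  2.38  0.43  2.33]
[ 0.08  0.4  -0.22  2.34  2.32  0.17  2.33]
[-0.44  0.53  0.47  2.04 -0.57  0.41 -1.11]
[-0.61  0.76  0.8   1.82 -0.8   0.76 -0.96]
[-0.57  0.86  0.8   1.68 -0.74  0.93 -1.03]
```

The wrist flips branch when the tool leans toward the robot. I'll grasp with the tool pre-leaned so the hooking tilt keeps it near vertical.

```bash
cat >> h.py <<'E'
AL=20*D; TH0=30*D
def tool(mid,yaw,th):
    M=R.from_euler('z',yaw).as_matrix()@R.from_euler('y',-th).as_matrix()
    return np.asarray(mid)+M@G, R.from_matrix(M@R.from_euler('y',AL).as_matrix()@F).as_rotvec()
PATH=[(-.060,.004,b,np.interp(b,[0,.04,.108],[30,17,8])*D) for b in np.arange(.012,.109,.016)]
PATH+=[(-.060,h,.108,t*D) for h,t in((.0035,4),(.0025,0))]
E
python3 - <<'E'
from h import *
import h
np.set_printoptions(precision=2,suppress=True)
for f in (np.diag([-1.,1,-1]),np.diag([1.,-1,-1])):
    h.F=f
    for P in [tool([*TP,.12],TY,0),tool([*TP,.032],TY,0),hooked(-.068,.08,0,TH0),hooked(-.068,.004,0,TH0)]+[hooked(*w) for w in PATH[::2]+PATH[-1:]]:
        print(ctrl.solve_ik(*P))
E
```

```text
[-0.53  0.57  0.26  1.74 -0.34  1.18  1.23]
[-0.48  0.69  0.19  1.77 -0.35  1.02  1.26]
[-0.55  0.32  0.56  2.1  -0.3   0.6   1.79]
[-0.4   0.45  0.4   2.15 -0.39  0.43  1.87]
[-0.38  0.49  0.39  2.04 -0.34  0.56  1.82]
[-0.33  0.62  0.36  1.8  -0.28  0.84  1.76]
[-0.29  0.7   0.34  1.64 -0.26  0.99  1.73]
[-0.25  0.8   0.31  1.46 -0.24  1.13  1.71]
[-0.21  0.92  0.28  1.31 -0.22  1.3   1.69]
[-0.21  0.92  0.28  1.31 -0.22  1.3   1.69]
[-0.83  0.66  0.7   1.76 -0.57  1.26 -1.68]
[-0.77  0.77  0.62  1.8  -0.64  1.13 -1.61]
[-0.87  0.45  1.02  2.12 -0.64  0.69 -1.01]
[-0.66  0.52  0.74  2.17 -0.76  0.51 -0.92]
[-0.59  0.56  0.67  2.05 -0.61  0.61 -1.07]
[-0.54  0.69  0.67  1.81 -0.53  0.9  -1.16]
[-0.52  0.79  0.72  1.65 -0.55  1.06 -1.16]
[-0.5   0.91  0.76  1.48 -0.59  1.22 -1.16]
[-0.46  1.04  0.78  1.33 -0.61  1.39 -1.18]
[-0.46  1.04  0.78  1.33 -0.61  1.39 -1.18]
```

Run:
```python
from h import *
ctrl.move_pose(*tool([*TP,.14],TY,0))
print(ctrl.movel(tool([*TP,.032],TY,0)[0],vel=.12,contact_N=8))
s=ctrl.sense();print(s["clock"],s["tcp_pos"],s["ft_force"])
ctrl.command_gripper(0.0); s=ctrl.sense();print(s["grip_width"],s["grip_force"],s["tcp_pos"])
ctrl.movel(tool([*TP,.11],TY,0)[0],vel=.12)
P=hooked(-.068,.06,0,TH0); ctrl.move_pose(*P)
s=ctrl.sense();print(s["clock"],s["tcp_pos"]-P[0],s["grip_width"],s["joint_positions"].round(2))
for n,(x,y,k) in dict(top=(225,165,7),side=(215,130,6)).items():
    i=vision.camera(n)["img"]; cv2.imwrite(f"pics/{n}1.png",cv2.resize(i[y:y+85,x:x+110],None,fx=k,fy=k,interpolation=cv2.INTER_CUBIC))
```

```text
False
3.0833 [0.49210193 0.19531887 0.03159813] [ 0.72716822 -0.85620091 -0.75720382]
0.035788842260824655 29.9788436293602 [0.49159601 0.19536868 0.03098775]
5.5667 [-9.82127245e-05  1.20955818e-03 -3.59107544e-04] 0.036130496020421024 [-0.36  0.34  0.33  2.11 -0.19  0.55  1.68]
```

View pics/side1.png

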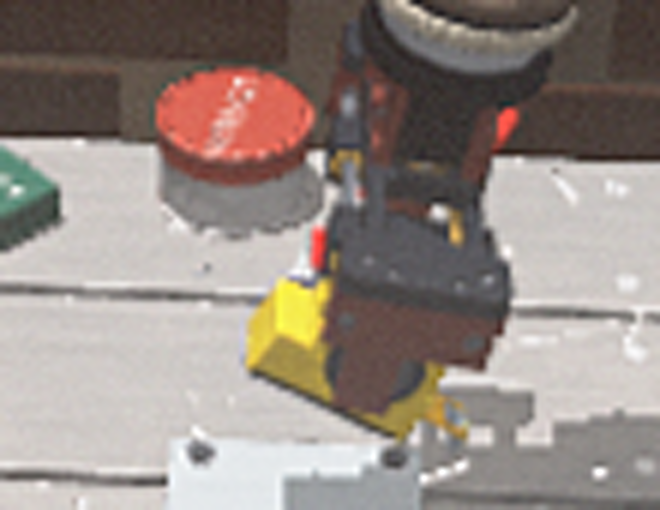

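The tape is held nose-down. In the crop, the case's bottom nose corner is at (403,438), the back corner at (248,368) and the hook at about (462,432). I'll compare these with the predicted pixels.

Run:
```python
from h import *
s=ctrl.sense()
M=R.from_rotvec(s["ee_rot"]).as_matrix()@F@R.from_euler('y',-AL).as_matrix()
mid=s["tcp_pos"]-M@G
print(R.from_matrix(M).as_euler('zyx',degrees=True))
P=[mid+M@np.array(m)/1e3 for m in((-40,18,-32),(40,18,-32),(-64,10,-30),(-67,-10,-17),(-67,10,-17))]
print((proj(S0,P)-[215,130])*6+2.5)
```

```text
[  1.08515353 -29.91344744   0.57840204]
[[398.70434158 446.66943386]
 [241.52453317 372.76881534]
 [446.43534907 452.92972461]
 [467.13972786 407.09554893]
 [468.65802343 437.56083455]]
```

Within about 2 mm of prediction, which the contact moves can absorb. Now I lower it and hook on.

Run:
```python
from h import *
np.set_printoptions(precision=4,suppress=True)
P=hooked(-.068,.06,0,TH0); ctrl.movel(*P,vel=.05)
f0=ctrl.sense()["ft_force"]
P=hooked(-.068,.0032,0,TH0); print(ctrl.movel(*P,vel=.06,contact_N=6))
s=ctrl.sense();print(s["tcp_pos"]-P[0],s["ft_force"]-f0)
for w in [(-.060,.0032,0,TH0)]+PATH[:2]:
    P=hooked(w[0],.0032,*w[2:]); r=ctrl.movel(*P,vel=.04,contact_N=20)
    s=ctrl.sense();print(s["clock"],r,s["tcp_pos"]-P[0],s["ft_force"]-f0)
for n,(x,y,k) in dict(top=(225,165,7),side=(215,130,6)).items():
    i=vision.camera(n)["img"]; cv2.imwrite(f"pics/{n}2.png",cv2.resize(i[y:y+85,x:x+110],None,fx=k,fy=k,interpolation=cv2.INTER_CUBIC))
```

```text
False
[ 0.0003 -0.      0.0003] [ 0.7708  0.0581 -0.4339]
7.3667 False [-0.0003  0.     -0.0002] [-1.2381  0.3355 -0.014 ]
7.8833 False [-0.0011 -0.     -0.0005] [-4.3039 -0.9827  1.1002]
8.5333 False [-0.0008 -0.     -0.0003] [-3.5866 -0.206   0.7661]
```

View pics/side2.png

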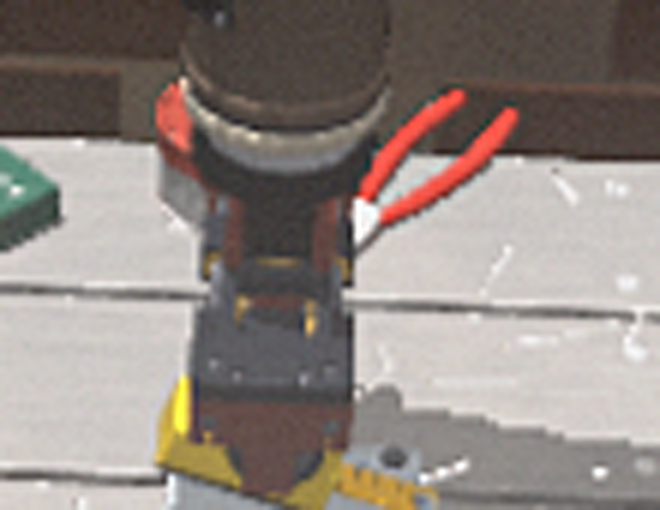

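The blade is visibly drawn out from the nose at (340,480) to the hook at (435,490) on the near edge. The pull of about 3.6–4.3 N matches the spring, so I continue drawing, lower the case and snug it.

Run:
```python
from h import *
np.set_printoptions(precision=4,suppress=True)
for w in PATH[2:]:
    P=hooked(w[0],min(w[1],.0032),*w[2:]); r=ctrl.movel(*P,vel=.05,contact_N=15)
    s=ctrl.sense();print(s["clock"],r,s["tcp_pos"]-P[0],s["ft_force"])
P=hooked(-.06,.001,.108,0); print("down",ctrl.movel(*P,vel=.01,contact_N=5))
s=ctrl.sense();print(s["tcp_pos"],s["ft_force"],s["grip_width"])
ctrl.pause(.3)
for n,(x,y,k) in dict(top=(225,150,7),side=(205,165,6)).items():
    i=vision.camera(n)["img"]; cv2.imwrite(f"pics/{n}3.png",cv2.resize(i[y:y+85,x:x+110],None,fx=k,fy=k,interpolation=cv2.INTER_CUBIC))
```

```text
9.175 False [-0.0005 -0.     -0.0003] [-4.2971 -0.0907 -4.544 ]
9.675 False [-0.0006 -0.0001 -0.0002] [-4.4143  0.0422 -4.6894]
10.1833 False [-0.0006 -0.0001 -0.0002] [-3.9453 -1.46   -4.6586]
10.6917 False [-0.0006 -0.0001 -0.0001] [-4.4612 -0.2438 -5.3485]
11.2 False [-0.0005 -0.0001 -0.0001] [-4.835  -1.0628 -4.3979]
11.5917 False [-0.0003  0.0001 -0.0002] [-3.577  -0.4139 -4.5992]
11.9917 False [0.0001 0.0001 0.0002] [-4.652   0.8073 -4.5449]
down True
[ 0.6702 -0.0042  0.031 ] [ 0.0858 -0.3242  7.4605] 0.03609358226740691
```

View pics/side3.png

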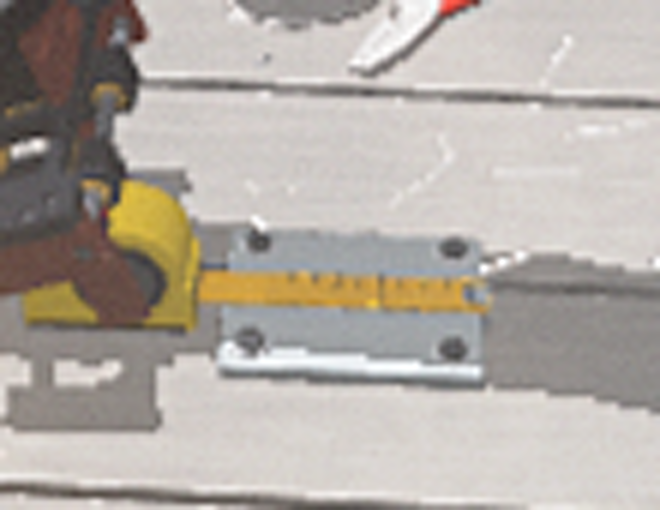

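Hooked at (482,290), blade straight, case flat on the table. The gap from nose (195) to plate edge (225) is about 12 mm. Next: snug it, release, withdraw.

Run:
```python
from h import *
np.set_printoptions(precision=4,suppress=True)
P=hooked(-.06,.002,.108,0); ctrl.movel(*P,vel=.01)
print(ctrl.sense()["ft_force"])
P=hooked(-.06,.002,.090,0); print("snug",ctrl.movel(*P,vel=.02,contact_N=7))
s=ctrl.sense();print(s["clock"],s["tcp_pos"],s["ft_force"]); x=s["tcp_pos"]
ctrl.command_gripper(.07); ctrl.pause(.3)
s=ctrl.sense();print(s["tcp_pos"],s["ft_force"])
ax=R.from_rotvec(s["ee_rot"]).as_matrix()[:,2]
ctrl.movel(s["tcp_pos"]-ax*.13,vel=.12)
ctrl.command_gripper(0.0)
# park aside for a clear view, tool vertical, behind the tape
ctrl.move_pose([.72,.02,.26],R.from_matrix(R.from_euler('z',PY).as_matrix()@F).as_rotvec())
s=ctrl.sense();print(s["clock"],s["grip_width"],s["ft_force"])
for n,(x,y,k) in dict(top=(225,150,7),side=(175,165,6)).items():
    i=vision.camera(n)["img"]; cv2.imwrite(f"pics/{n}4.png",cv2.resize(i[y:y+85,x:x+110],None,fx=k,fy=k,interpolation=cv2.INTER_CUBIC))
```

```text
[-3.4737  0.7554  0.3551]
snug True
13.7917 [ 0.658  -0.0045  0.031 ] [ 0.8839 -0.2201  4.474 ]
[ 0.6572 -0.0042  0.0302] [0.8407 1.1229 0.1004]
17.675 0.0002914167495544223 [-0.2438 -0.2053 -0.0311]
```

View pics/side4.png

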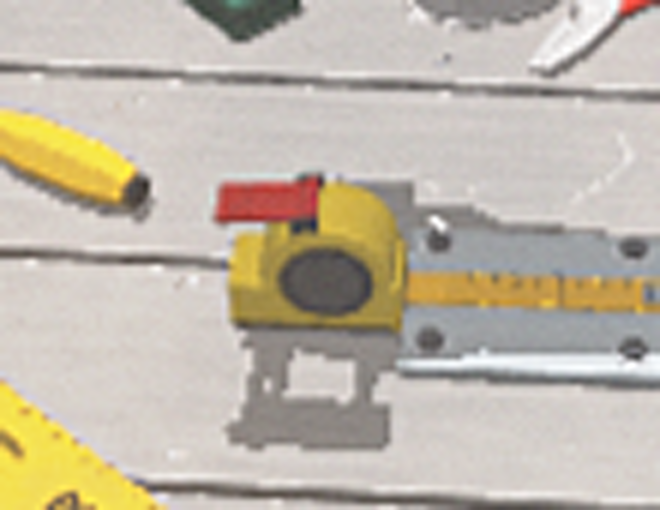

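Nose is snug against the far edge at (403,330), blade straight, lever open at (265,200). Now I press the lever with the closed fingertips.

Run:
```python
from h import *
np.set_printoptions(precision=4,suppress=True)
M=R.from_euler('z',PY).as_matrix(); rv=R.from_matrix(M@F).as_rotvec()
p=lambda x,z:M@np.array([.100+x,.0005,0])+[*PL,z+.019]
ctrl.move_pose(p(.040,.10),rv)
ctrl.movel(p(.040,.070),vel=.06); f0=ctrl.sense()["ft_force"]
for z in (.060,.055,.050,.045,.041,.038):
    r=ctrl.movel(p(.040,z),vel=.03,contact_N=22); s=ctrl.sense(); print(z,r,s["tcp_pos"][2]-.019,s["ft_force"]-f0)
    if r: break
ctrl.movel(p(.040,.11),vel=.1)
ctrl.movel(p(.08,.24),vel=.15)
print(ctrl.sense()["clock"])
for n,(x,y,k) in dict(top=(225,150,7),side=(175,165,6)).items():
    i=vision.camera(n)["img"]; cv2.imwrite(f"pics/{n}5.png",cv2.resize(i[y:y+85,x:x+110],None,fx=k,fy=k,interpolation=cv2.INTER_CUBIC))
```

```text
0.06 False 0.05988141408492645 [-0.4501 -0.6546 -0.3747]
0.055 False 0.05474297401121829 [-1.4823  0.5651  1.0426]
0.05 False 0.0496438650671364 [-1.6936  0.2742  0.9926]
0.045 False 0.04638539942301073 [0.9597 0.7601 6.6224]
0.041 False 0.044286978559539336 [ 2.383  -0.6314 12.9123]
0.038 False 0.042654373113482455 [ 3.8645 -0.263  17.4491]
22.95
```

View pics/side5.png

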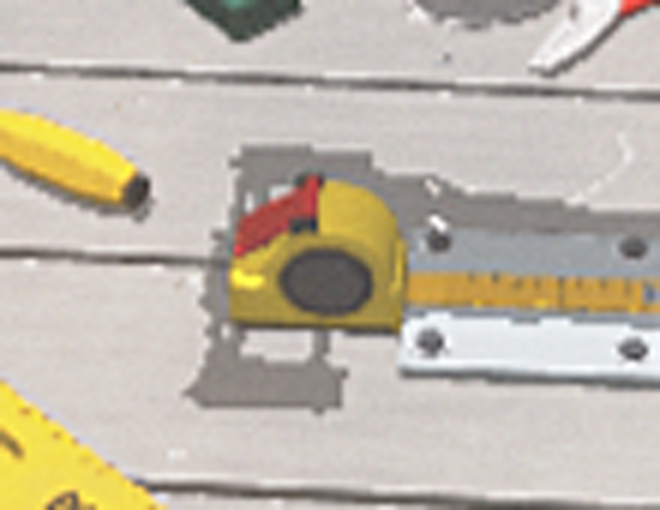

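The lever is at its stop: it resisted 17 N with the fingertips at 43 mm height, beyond the fully-down line. The hook and nose haven't moved and the robot is clear, so I'm handing it in.

```bash
python3 -c "
from bench import ctrl
print(ctrl.sign_off())"
```

```text
the job is handed in; nothing more can be done
None
```

I measured the plate and handed the job in at about 23 s: the tape is still hooked over the near edge, its nose is snug against the far edge, and the lever is pressed down to its stop. `sign_off` returned no verdict, so whether it passed is not confirmed.

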